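# Put the glassware kit away and shut its drawer

### The job

Put the glassware kit away: lift the yellow basket up off the drip stand's prongs by its handle and stand it upright in the drawer's wide cork-lined bay, and lay the glass condenser flat in the narrow blue bay, in either order, setting both down gently rather than dropping them. Once both are in, push the drawer steadily home, without slamming it, past its catch until it is fully shut. Leave the bottle, beaker and flask where they stand.

Things in the scene. Friction and masses are not known exactly. Their poses are not given: they have to be found in the camera images.
- cabinet_mouth (a point): middle of the upper front edge of the cabinet roof, 125 above the bench. The cabinet, fixed to the bench, is a white box 245 deep behind this edge x 320 wide x 125 high, with one drawer. Axes: x from the drawer front towards the cabinet's back (the drawer opens along -x), y along the cabinet's width, z up. When shut, the front panel's outer face is 15 in front of this edge
- kit_drawer (a joint): how far the drawer is open along the cabinet's -x, in m: 0 is fully shut and seated, starts 0.160 to 0.178, stop 0.19. It runs easily (1 to 2 N); a sprung ball catch resists with about 5 N between 17 and 7 mm open, then draws it in and holds it at 0. Brown wooden front panel 15 thick, 314 wide, 96 high
- drawer_handle (a point): middle of the steel bar handle on the drawer front: round bar 11 thick, 130 long along the cabinet's y, 35 in front of the panel and 18 below the panel's top edge; 92 above the bench. Axes as the cabinet's
- drawer_front (a point): middle of the top edge of the drawer front panel, on its outer face, 110 above the bench. Axes as the cabinet's
- bay_wide (a point): a floor point (23 above the bench), mid-width, of the wide cork-lined bay, at the +y side of the drawer: 150 wide, from x = -85 (inside of front wall) to +130 (rear wall); at the start uncovered up to x = +68 or more. Axes as the cabinet's. Above the floor: side walls and divider (6 thick) 44, front panel top 87, cabinet roof 90. The cabinet's side wall is 85 from here in +y
- bay_narrow (a point): the same for the narrow, blue-lined bay at the -y side of the drawer, 120 wide; same lengths, heights and axes
- stand: fixed drip stand: dark base 140 x 130 x 10, two steel prongs 8 thick at y = -46 and +46, pointing to -x. The basket's bar rests on their level part (x -14 to 14, centre line 120 high); tips turn up to 134 (centre line) at x = -30; uprights at x = +58, 136 high. Origin: on the bench below the resting place. Lift the basket 25 or more to clear it
- basket: yellow basket of glass stoppers, 64 (x) x 70 (y) x 32 high, hung by a steel bar 12 thick, 116 long (along y), 70 above its underside, on straps at y = -33 and +33. Mid-bar is a black square grip 14 x 14, 36 long (y), to pinch from above across x; its top is 77 above the underside. Stoppers reach 41. Origin: centre of the underside. About 0.18 kg
- condenser: glass condenser lying on the bench, 130 long along its x: clear tube 26 in diameter between two square blue end caps 32 x 32, each 24 long. Free glass between the caps is 82 long. Origin: underside (of the caps), mid-length. About 0.14 kg
- condenser_mid (a point): middle of the condenser, on its axis, 16 above what it lies on. Axes as the condenser's
- bottle: bystander: amber bottle with black cap, 66 in diameter, 150 high. Origin: centre of its underside
- beaker: bystander: open glass beaker, 70 in diameter, 90 high. Origin: centre of its underside
- flask: bystander: green glass conical flask, 80 in diameter, 110 high. Origin: centre of its underside

How it is judged:
On the way, in this order (a step that is already met when the one before it is completed fails the run):
1. the basket has been lifted up off the prongs, clear of the stand (z of basket in the frame of stand above 0.07 m and contact force between basket and stand below 0.05 N), for 0.1 s.
2. with the drawer still open, the basket stands in the wide bay and the condenser lies in the narrow bay, both let go (x of basket in the frame of bay_wide between -0.085 and 0.13 m and y of basket in the frame of bay_wide between -0.075 and 0.075 m and z of basket in the frame of bay_wide between -0.006 and 0.008 m and angle between basket's own z axis and vertical below 0.15 rad and x of condenser_mid in the frame of bay_narrow between -0.085 and 0.13 m and y of condenser_mid in the frame of bay_narrow between -0.06 and 0.06 m and z of condenser_mid in the frame of bay_narrow between 0.008 and 0.026 m and angle between condenser's own x axis and vertical above 1.35 rad and value of joint kit_drawer above 0.08 m and contact force between the fingers and basket below 0.05 N and contact force between the fingers and condenser below 0.05 N), for 0.2 s.
At the end, for the whole second after the job is handed in: The drawer is seated behind its catch (open less than 4 mm) and still; the basket stands upright (within 0.15 rad) on the floor of the wide bay and the condenser lies flat on the floor of the narrow bay, both at rest (x of basket in the frame of bay_wide between -0.085 and 0.13 m and y of basket in the frame of bay_wide between -0.075 and 0.075 m and z of basket in the frame of bay_wide between -0.006 and 0.008 m and angle between basket's own z axis and vertical below 0.15 rad and x of condenser_mid in the frame of bay_narrow between -0.085 and 0.13 m and y of condenser_mid in the frame of bay_narrow between -0.06 and 0.06 m and z of condenser_mid in the frame of bay_narrow between 0.008 and 0.026 m and angle between condenser's own x axis and vertical above 1.35 rad and value of joint kit_drawer below 0.004 m and velocity of joint kit_drawer between -0.02 and 0.02 m/s and linear speed of each of basket, condenser below 0.03 m/s); the robot touches nothing.
It fails at once if a bystander is shifted by more than 30 mm or tipped (distance of any of bottle, beaker, flask from where it was at the start of the episode above 0.03 m or angle between any of bottle, beaker, flask's own z axis and vertical above 0.35 rad).
It fails at once if the basket or condenser is dropped (falls free faster than 0.8 m/s, a fall of some 30 mm) ((contact force between the fingers and basket below 0.01 N and linear speed of basket above 0.8 m/s) or (contact force between the fingers and condenser below 0.01 N and linear speed of condenser above 0.8 m/s)).
It fails at once if the drawer is slammed (closes faster than 0.5 m/s) (velocity of joint kit_drawer below -0.5 m/s).
It also fails if it takes over 72 s, if anything falls off the work surface, if the arm or the gripper's body presses on something with over 40 N, if the wrist force passes 120 N, or if a joint passes its speed limit or range.

### The arm

A 6-joint arm with a two-finger parallel gripper is mounted at the origin on the work surface. World frame = base frame: x ahead of the robot, y to its left, z up, the work surface at z = 0. Lengths are in m, angles in rad, forces in N, time in s.
With the tool pointing down it reaches from about 0.375 to 0.9 m from the base axis. Payload 3.1 kg.
Tool frame: the origin (TCP) lies at the very end of the fingers, on their centre line; the grasp point (between the pads) lies 19 mm behind it; z points along the fingers, y is the line along which they close (so a half turn about z gives the same grasp; the last joint's range is limited). The gripper opens to 85 mm and grips with 20 to 120 N. Pads are 22 mm wide; open, the fingers measure 114 mm over their backs; the gripper's body (76 mm by 85 mm) begins 54 mm behind the grasp point. The pads swing forward as they close: fully open they stand 13 mm farther back than shut.
Start: joints at [0.965, 0.527, 1.433, -0, 1.181, -0.178], TCP at [0.259, 0.569, 0.231] pointing down, gripper open.
Joint ranges: [-3.08, 3.08], [-0.75, 2.2], [0.22, 2.44], [-1.43, 4.57], [0, 2.65], [-2.85, 2.85]. Speed limits (rad/s): [2.79, 2.79, 3.14, 3.14, 3.14, 3.14].

### API

Orientations are given as a unit quaternion [x, y, z, w].
In Python, from station import manip, vision gives the robot as it stands.
- The arm moves only by the tool drive_tool, never from a script. Its argument "deltas" is a list that holds one entry, the list of rows, each a list of 4 numbers: the shift along the tool's x, y, z in mm, then the turn about the tool's z in rad. A call has 1 to 5 rows; each row is the pose to reach, as a shift and turn from the pose commanded when the call began, along the tool's axes at that moment; what a row does not reach only later rows make up. A row lasts 1/12 s, in which the tool goes at most 41.7 mm and 7.16 degrees, less where a joint would pass 70% of its speed; a pose out of reach is approached as far as the arm can. A call with a gripper value outside its range is refused whole. "jaw" is the finger opening in mm, from 0 to 85.4, set as the call begins (left out, the last holds). The fingers move at their own pace and stop on an object; "force" is the grip in N (left out, the last holds). Time passes only in rows, so rows that repeat a pose let the fingers close. It gives the time, the measured TCP pose, the force, the opening and the grip force at its end, in the units of the state.
- manip.sense(): the state, without advancing time (a new reading comes with each control period).
- vision.snapshot(name): name is "scene" or "top" or "wrist"; returns the picture (420x560x3 uint8, red, green, blue); there is no depth.
- vision.camera_model(name): a dict with "camera_matrix" (3x3 intrinsics, pixels), "rvec" (rotation vector, rad) and "tvec" (3), from world to camera coordinates, as OpenCV has them. Camera axes: x right, y down, z forward; pixel columns grow to the right and rows downward; lengths in m; the calibration is good to about 2 mm. A picture is of the moment at which its call begins: read the wrist's pose just before it. camera_model takes no time and is no camera call; for the wrist camera it gives the pose at the moment of the call.
- manip.sign_off(): hands the job in; it is judged then, once.
The state is a dict: "t": time; "q": joint angles; "qd": joint speeds; "tau": joint torques, N m; "tcp_pos": TCP position; "tool_rot": TCP orientation; "force": force on the tool from outside, world axes, zero at the start; "ft_torque": the same for the moment, N m; "finger_gap": opening from 0.0 (shut) to 1.0 (fully open); "gripper_force": force on a finger pad.
Only numpy, scipy, OpenCV 4.12 (cv2) and the standard library are available. Lean on these libraries where they do the work, as an engineer would, in place of code of your own. Each camera call takes 0.05 s, during which the arm holds its last target. There are 200 camera calls.

## Working session

There is one attempt and no reset: what is moved stays moved. The work goes in short steps, Python scripts to look and compute and a tool call to move; the robot and the scene stay as the last step left them, time stands still between calls to the robot, and variables do not carry over. Pictures are saved under pics/ and viewed, at most 10 in all, crops included, and the job is handed in when it is done.

Besides the shell and the picture viewer there is one more tool, called after "Request:" by a JSON object that holds its "method" and its "body". drive_tool: Moves the arm, as the interface text tells. Its arguments: {"type":"object","properties":{"deltas":{"type":"array"},"jaw":{"type":"number"},"force":{"type":"number"}},"required":["deltas"]}

```bash
mkdir -p pics
python3 - <<'E'
from station import manip, vision
import cv2
for n in("scene","top"):
    cv2.imwrite(f"pics/{n}0.png",cv2.resize(vision.snapshot(n)[:,:,::-1],(800,600),interpolation=cv2.INTER_CUBIC))
    print(n,vision.camera_model(n))
print(manip.sense())
E
```

```text
scene {'camera_matrix': array([[511.19159756,   0.        , 295.36255877],
       [  0.        , 511.19159756, 209.17966765],
       [  0.        ,   0.        ,   1.        ]]), 'rvec': array([ 1.88141184,  1.64402816, -0.67073365]), 'tvec': array([-0.08776923, -0.37908698,  1.73040313])}
top {'camera_matrix': array([[453.19562574,   0.        , 276.99255256],
       [  0.        , 453.19562574, 209.61131286],
       [  0.        ,   0.        ,   1.        ]]), 'rvec': array([ 2.14425684, -2.14502676,  0.20150193]), 'tvec': array([-0.00810413,  0.63386482,  1.01480484])}
{'t': 0.1, 'q': array([ 9.64500688e-01,  5.28398585e-01,  1.43379727e+00,  1.14979529e-05,
        1.18140953e+00, -1.78495396e-01]), 'qd': array([ 0.00119164, -0.00075742, -0.00271608, -0.00078919,  0.00100288,
        0.00073914]), 'tau': array([-8.55302333e-04, -4.43304133e+01, -1.78586143e+01, -2.68264284e-04,
        3.93436974e-03,  3.43493639e-05]), 'tcp_pos': array([0.25888031, 0.56814026, 0.23040854]), 'tool_rot': array([ 2.12274775e-01,  9.77209500e-01, -9.27846408e-04, -3.89750350e-04]), 'force': array([-0.74782273, -0.20817667, -0.37776082]), 'ft_torque': array([-0.00864543, -0.02098441, -0.06399932]), 'gripper_force': 0.0, 'finger_gap': 1.0016877217751554}
```

View pics/scene0.png

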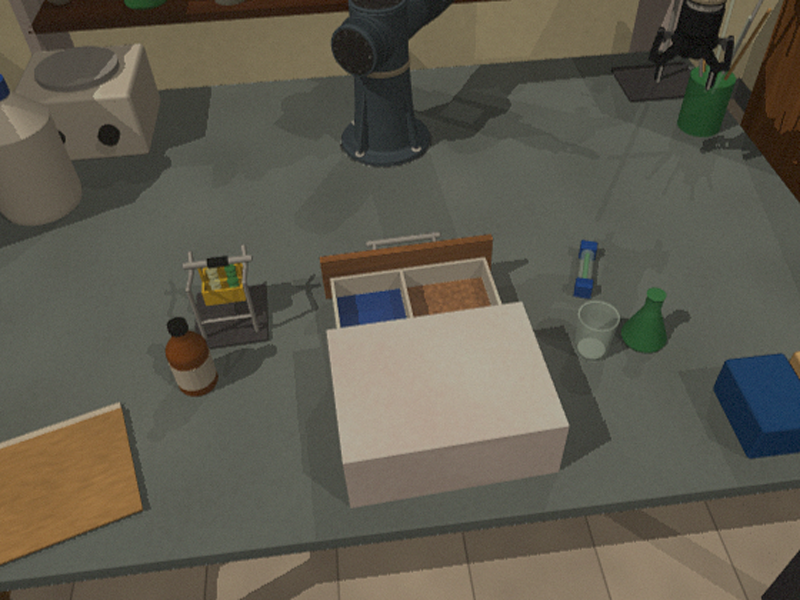

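View pics/top0.png

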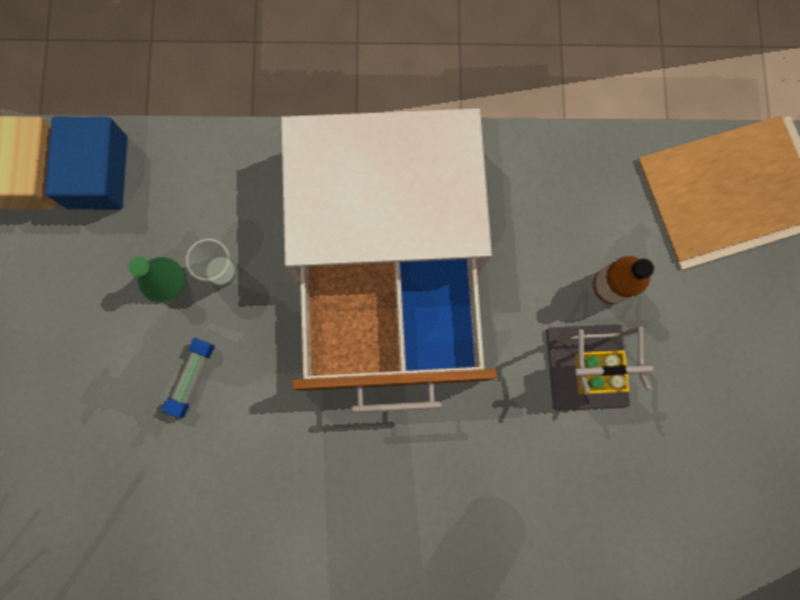

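The scene picture shows the robot at the top. The top picture has +x up and +y left. In the top picture the condenser is near (188,378), the basket grip near (614,370), the drawer front near (395,380) and the bottle near (620,280). I'll enlarge these areas to measure them.

```bash
cat > h.py <<'E'
import numpy as np, cv2
from station import manip, vision
def ray(name,uv,z,M=None):
    m=M or vision.camera_model(name); R=cv2.Rodrigues(m["rvec"])[0]; c=-R.T@m["tvec"]
    d=R.T@np.linalg.inv(m["camera_matrix"])@np.array([uv[0],uv[1],1.])
    return c+d*(z-c[2])/d[2]
def proj(name,P,M=None):
    m=M or vision.camera_model(name)
    return cv2.projectPoints(np.array(P,float).reshape(-1,3),m["rvec"],m["tvec"],m["camera_matrix"],None)[0][:,0]
E
python3 - <<'E'
from h import *
im=vision.snapshot("top")[:,:,::-1]
c=lambda x,y,w,h:cv2.resize(im[y:y+h,x:x+w],(w*5,h*5),interpolation=cv2.INTER_CUBIC)
o=np.zeros((600,800,3),np.uint8)
o[:375,:300]=c(105,225,60,75); o[:375,310:785]=c(375,220,95,75); o[375:,:]=c(195,250,160,45)
cv2.imwrite("pics/crop.png",o)
E
```

```text
(no output)
```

View pics/crop.png

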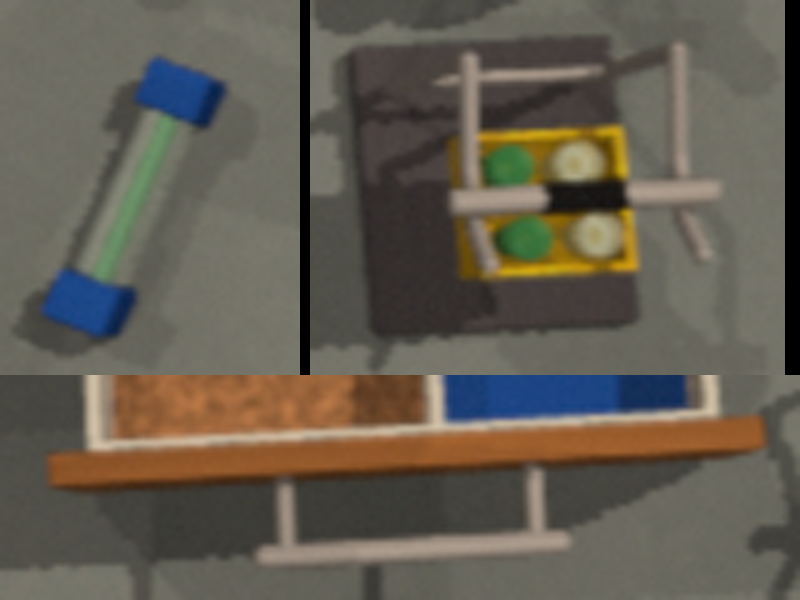

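The crop shows:
- **Condenser:** axis from (86,320) to (190,72).
- **Basket:** bar from (452,203) to (720,190), grip at (587,195).
- **Drawer panel:** outer top edge from (50,487) to (766,447).
- **Handle:** from (258,555) to (570,540).

Run:
```python
from h import *
def P(u,v,ox,oy,z): return ray("top",((u+.5)/5-.5+ox,(v+.5)/5-.5+oy),z)
def seg(n,a,b):
    d=b-a; print(n,"mid",((a+b)/2).round(4),"len",np.linalg.norm(d).round(4),"ang",np.degrees(np.arctan2(d[1],d[0])).round(2))
seg("cond",P(86,320,105,225,.016),P(190,72,105,225,.016))
seg("cond in",P(104,277,105,225,.016),P(172,112,105,225,.016))
B=lambda u,v,z:P(u-310,v,375,220,z)
seg("bar",B(720,190,.13),B(452,203,.13)); print("grip",B(587,195,.137))
D=lambda u,v,z:P(u,v-375,195,250,z)
seg("panel",D(766,447,.11),D(50,487,.11)); seg("handle",D(570,540,.092),D(258,555,.092))
E=lambda u,v,z:ray("top",((u+.5)*.7-.5,(v+.5)*.7-.5),z)
seg("roof edge",E(490,256,.125),E(287,264,.125))
print("beaker",E(213,270,0),"bottle cap",E(643,268,.15),"flask",E(162,282,0))
# check with scene camera
print(proj("scene",[(P(138,196,105,225,.016)),B(587,195,.137)])/.7)
s=manip.sense();from scipy.spatial.transform import Rotation as R
print(R.from_quat(s["tool_rot"]).as_matrix().round(3))
```

```text
cond mid [0.5096 0.3348 0.016 ] len 0.1247 ang -20.25
cond in mid [0.51   0.3349 0.016 ] len 0.0828 ang -19.89
bar mid [ 0.5135 -0.3366  0.13  ] len 0.1171 ang 92.69
grip [ 0.51373554 -0.33441555  0.137     ]
panel mid [ 0.4952 -0.0058  0.11  ] len 0.3128 ang 93.1
handle mid [ 0.4606 -0.0082  0.092 ] len 0.1379 ang 92.6
roof edge mid [0.6842 0.0039 0.125 ] len 0.3152 ang 92.47
beaker [0.6943904  0.30770885 0.        ] bottle cap [ 0.66697988 -0.38240977  0.15      ] flask [0.67301469 0.3942743  0.        ]
[[583.75627194 268.11008628]
 [214.96189305 258.1891547 ]]
[[-0.91   0.415 -0.001]
 [ 0.415  0.91  -0.001]
 [ 0.    -0.002 -1.   ]]
```

The measurements agree with the given sizes. I'll write a planner that prints tool-axis deltas for each leg, and do the condenser first.

```bash
cat >> h.py <<'E'
def plan(*wps,start=None):
    """wps: (x,y,z[m],yaw of tool y [deg]); prints tool-axis mm + turn, each leg from the previous pose"""
    from scipy.spatial.transform import Rotation as R
    s=manip.sense(); p=s["tcp_pos"]; m=R.from_quat(s["tool_rot"]).as_matrix(); a=np.arctan2(m[1,1],m[0,1])
    if start: p=np.array(start[:3]); a=np.radians(start[3])
    for w in wps:
        b=np.radians(w[3]); d=(np.array(w[:3])-p)*1000
        ty=np.array([np.cos(a),np.sin(a)]); tx=np.array([-ty[1],ty[0]])
        print([round(float(v),1) for v in(tx@d[:2],ty@d[:2],-d[2])],round(float(a-b),3))
        p=np.array(w[:3]);a=b
E
python3 - <<'E'
from h import *
m=vision.camera_model("wrist"); r=cv2.Rodrigues(m["rvec"])[0]; s=manip.sense()
from scipy.spatial.transform import Rotation as R
print("cam in tool",R.from_quat(s["tool_rot"]).as_matrix().T@(-r.T@m["tvec"]-s["tcp_pos"]))
plan((.51,.335,.12,70),(.51,.335,.004,70),(.51,.335,.20,70),(.590,-.079,.20,92.7),(.590,-.079,.030,92.7))
E
```

```text
cam in tool [ 0.07210935 -0.00071143 -0.14188455]
[-325.2, -108.1, 110.6] -0.079
[0.0, 0.0, 116.0] 0.0
[0.0, 0.0, -196.0] 0.0
[-216.8, -361.7, -0.0] -0.396
[0.0, 0.0, 170.0] 0.0
```

Request:
{"method": "drive_tool", "body": {"deltas": [[[-35, -12, 12, -0.02], [-75, -25, 26, -0.04], [-111, -37, 38, -0.06], [-147, -49, 50, -0.08], [-180, -60, 62, -0.08]]], "jaw": 50}}

```text
t: 0.57
tcp_pos: [0.3993, 0.4377, 0.1685]
tool_rot: [0.173, 0.985, -0.0, -0.0]
force: [0.9, 0.4, -0.2]
finger_gap: 0.585
gripper_force: 0.0
```

Request:
{"method": "drive_tool", "body": {"deltas": [[[-36, -12, 12, 0], [-72, -24, 24, 0], [-108, -36, 36, 0], [-145, -48, 49, 0], [-145, -48, 49, 0]]]}}

```text
t: 0.98
tcp_pos: [0.5236, 0.3398, 0.1178]
tool_rot: [0.176, 0.984, -0.001, 0.001]
force: [0.1, 0.0, -0.2]
finger_gap: 0.584
gripper_force: 0.0
```

Run:
```python
from h import *
s=manip.sense(); print(s["t"],s["tcp_pos"],s["finger_gap"]); M=vision.camera_model("wrist")
im=vision.snapshot("wrist")[:,:,::-1].copy()
cv2.imwrite("pics/w1.png",im); print(proj("wrist",[(.51,.335,.016)],M)); np.save("w1.npy",M,allow_pickle=True)
plan((.51,.335,.12,70))
```

```text
0.9833 [0.52355153 0.33982989 0.11780344] 0.5841360729385644
[[265.6220979  206.17158696]]
[7.6, -10.1, -1.5] -0.004
```

View pics/w1.png

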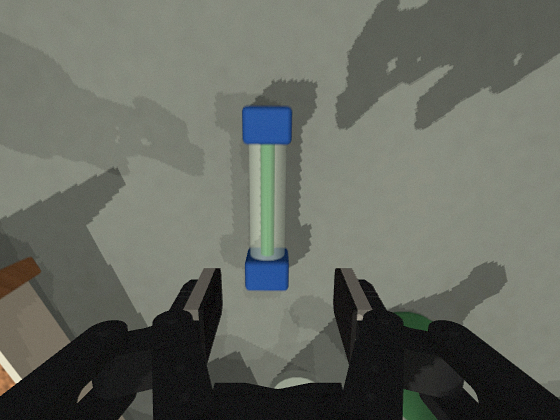

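The wrist view shows the condenser axis upright at column 267 or so. The top edges of the caps' inner faces are at rows 143 and 250.

Run:
```python
from h import *
M=np.load("w1.npy",allow_pickle=True).item()
a=ray("w",(267,143),.032,M);b=ray("w",(267.5,250),.032,M);d=b-a
print((a+b)/2,np.linalg.norm(d),np.degrees(np.arctan2(d[1],d[0])))
c=ray("w",(267,125),.032,M);c2=ray("w",(267,270),.016,M);print(c,c2)
plan((.51,.335,.12,70),(.51,.335,.004,70))
```

```text
[0.50207772 0.339771   0.032     ] 0.07377043949184697 -20.4805028884558
[0.45707064 0.35663801 0.032     ] [0.55758587 0.31803772 0.016     ]
[7.6, -10.1, -1.5] -0.004
[0.0, 0.0, 116.0] 0.0
```

Request:
{"method": "drive_tool", "body": {"deltas": [[[5, -4, 20, 0], [9, -9, 45, 0], [9, -9, 75, 0], [9, -9, 100, 0], [9, -9, 100, 0]]]}}

```text
t: 1.45
tcp_pos: [0.5019, 0.3387, 0.016]
tool_rot: [0.173, 0.985, -0.003, -0.004]
force: [-1.8, -0.4, -0.1]
finger_gap: 0.585
gripper_force: 0.0
```

Request:
{"method": "drive_tool", "body": {"deltas": [[[0, 0, 6, 0], [0, 0, 12, 0], [0, 0, 14, 0], [0, 0, 14, 0]]]}}

```text
t: 1.78
tcp_pos: [0.507, 0.34, 0.0071]
tool_rot: [0.173, 0.985, 0.0, 0.001]
force: [-0.4, -0.8, -0.6]
finger_gap: 0.588
gripper_force: 0.0
```

Request:
{"method": "drive_tool", "body": {"deltas": [[[0, 0, 0, 0], [0, 0, 0, 0], [0, 0, 0, 0], [0, 0, 0, 0], [0, 0, 0, 0]]], "jaw": 10, "force": 30}}

```text
t: 2.2
tcp_pos: [0.5071, 0.3396, 0.0075]
tool_rot: [0.173, 0.985, 0.0, 0.001]
force: [-0.3, 0.2, 5.6]
finger_gap: 0.291
gripper_force: 29.9
```

Request:
{"method": "drive_tool", "body": {"deltas": [[[0, 0, -8, 0], [0, 0, -20, 0], [0, 0, -35, 0], [0, 0, -50, 0], [0, 0, -65, 0]]], "force": 40}}

```text
t: 2.62
tcp_pos: [0.5064, 0.3394, 0.0725]
tool_rot: [0.173, 0.985, -0.0, -0.0]
force: [0.3, -0.1, -1.5]
finger_gap: 0.285
gripper_force: 39.3
```

Run:
```python
from h import *
s=manip.sense(); print(s["tcp_pos"],s["finger_gap"],s["gripper_force"],s["force"])
cv2.imwrite("pics/w2.png",vision.snapshot("wrist")[:,:,::-1])
```

```text
[0.5064107  0.33940439 0.07249215] 0.2847551433493658 39.2936646938324 [ 0.34519658 -0.10306966 -1.50709866]
```

View pics/w2.png

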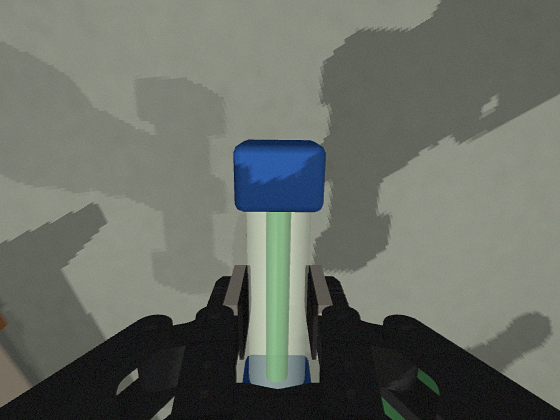

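The condenser is held level between the caps, with 1.5 N of lift. Next I carry it over.

Run:
```python
from h import *
plan((.5065,.3395,.19,70),(.590,-.079,.19,92.7),(.590,-.079,.036,92.7))
```

```text
[1.3, -1.3, -114.5] 0.001
[-221.6, -364.7, -0.0] -0.396
[0.0, 0.0, 154.0] 0.0
```

Request:
{"method": "drive_tool", "body": {"deltas": [[[0, 0, -25, 0], [0, 0, -50, 0], [0, 0, -80, 0], [0, 0, -105, 0], [0, 0, -118, 0]]]}}

```text
t: 3.08
tcp_pos: [0.5079, 0.3401, 0.1929]
tool_rot: [0.173, 0.985, 0.002, 0.002]
force: [0.3, 0.1, -1.8]
finger_gap: 0.289
gripper_force: 39.6
```

Request:
{"method": "drive_tool", "body": {"deltas": [[[-6, -10, 0, 0], [-18, -30, 0, 0], [-33, -54, 0, 0], [-48, -79, 0, 0], [-63, -104, 0, 0]]]}}

```text
t: 3.5
tcp_pos: [0.5292, 0.2182, 0.1879]
tool_rot: [0.173, 0.985, -0.001, -0.001]
force: [0.1, -0.7, -2.0]
finger_gap: 0.289
gripper_force: 39.6
```

Request:
{"method": "drive_tool", "body": {"deltas": [[[-15, -25, 0, 0], [-31, -51, 0, 0], [-47, -77, 0, 0], [-63, -103, 0, 0], [-79, -129, 0, 0]]]}}

```text
t: 3.92
tcp_pos: [0.5594, 0.0698, 0.1878]
tool_rot: [0.173, 0.985, -0.0, -0.002]
force: [1.3, -0.2, -1.6]
finger_gap: 0.289
gripper_force: 39.6
```

Request:
{"method": "drive_tool", "body": {"deltas": [[[-15, -25, 0, -0.08], [-30, -50, 0, -0.18], [-45, -75, 0, -0.28], [-58, -98, 0, -0.36], [-66, -110, 0, -0.396]]]}}

```text
t: 4.33
tcp_pos: [0.5844, -0.0577, 0.1878]
tool_rot: [-0.025, 1.0, -0.0, -0.001]
force: [0.0, 0.1, -1.8]
finger_gap: 0.287
gripper_force: 39.7
```

Request:
{"method": "drive_tool", "body": {"deltas": [[[0, 0, 0, 0], [0, 0, 0, 0], [0, 0, 0, 0]]]}}

```text
t: 4.58
tcp_pos: [0.5838, -0.0535, 0.1882]
tool_rot: [-0.024, 1.0, 0.001, -0.001]
force: [-0.0, -0.5, -2.1]
finger_gap: 0.292
gripper_force: 39.6
```

Run:
```python
from h import *
s=manip.sense(); print(s["tcp_pos"],s["finger_gap"],s["gripper_force"],s["force"])
plan((.590,-.079,.1,92.7),(.590,-.079,.036,92.7))
```

```text
[ 0.58383966 -0.05353867  0.18820326] 0.2915773601551477 39.64898943901062 [-0.03467704 -0.48896738 -2.13324415]
[-5.0, -25.7, 88.2] 0.0
[0.0, 0.0, 64.0] 0.0
```

Request:
{"method": "drive_tool", "body": {"deltas": [[[-1, -6, 0, 0], [-3, -14, 0, 0], [-5, -22, 0, 0], [-5, -26, 0, 0], [-5, -26, 0, 0]]]}}

```text
t: 5.0
tcp_pos: [0.592, -0.0808, 0.1894]
tool_rot: [-0.024, 1.0, -0.0, 0.0]
force: [0.1, -0.8, -1.6]
finger_gap: 0.288
gripper_force: 39.6
```

Run:
```python
from h import *
E=lambda u,v,z:ray("top",((u+.5)*.7-.5,(v+.5)*.7-.5),z)
print("divider/side top inner",E(402,320,.067),E(474,318,.067),"front wall",E(440,371,.067))
im=cv2.imread("pics/top0.png")
s=manip.sense(); print(s["tcp_pos"])
cv2.imwrite("pics/s3.png",cv2.resize(vision.snapshot("top")[170:310,180:360,::-1],(720,560),interpolation=cv2.INTER_CUBIC))
```

```text
divider/side top inner [ 0.59811482 -0.01779565  0.067     ] [ 0.60147833 -0.13473402  0.067     ] front wall [ 0.51588095 -0.07830139  0.067     ]
[ 0.59195223 -0.08075821  0.18942118]
```

View pics/s3.png

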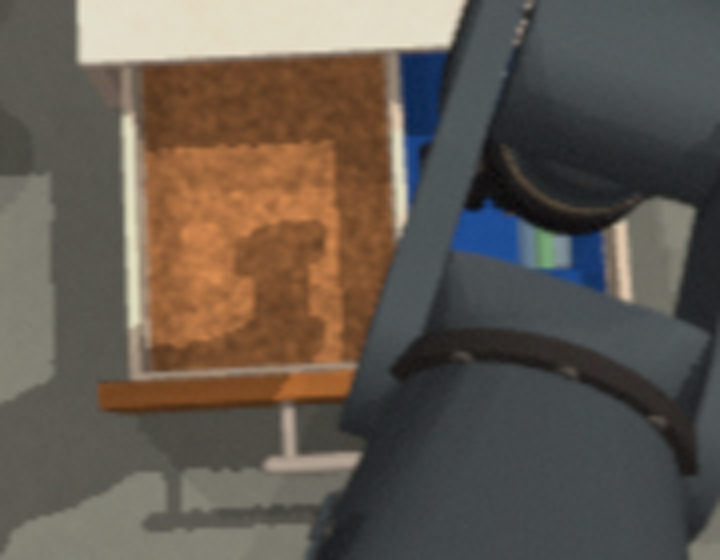

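The arm hides most of the drawer, but the condenser sits over the blue bay (glass near (545,245)). The measured walls at y -0.018 and -0.135 match the plan, so I'll lower it.

Request:
{"method": "drive_tool", "body": {"deltas": [[[0, 1, 15, 0], [0, 2, 38, 0], [0, 2, 62, 0], [0, 2, 86, 0], [0, 2, 105, 0]]]}}

```text
t: 5.47
tcp_pos: [0.5907, -0.0771, 0.0828]
tool_rot: [-0.024, 1.0, 0.0, -0.001]
force: [-0.5, 0.8, -1.3]
finger_gap: 0.285
gripper_force: 39.6
```

Request:
{"method": "drive_tool", "body": {"deltas": [[[0, 0, 12, 0], [0, 0, 24, 0], [0, 0, 34, 0], [0, 0, 40, 0], [0, 0, 44, 0]]]}}

```text
t: 5.88
tcp_pos: [0.5915, -0.0776, 0.0399]
tool_rot: [-0.024, 1.0, -0.0, 0.0]
force: [0.1, 0.5, -1.2]
finger_gap: 0.286
gripper_force: 39.6
```

Request:
{"method": "drive_tool", "body": {"deltas": [[[0, 0, 2, 0], [0, 0, 4, 0], [0, 0, 6, 0], [0, 0, 7, 0], [0, 0, 7, 0]]]}}

```text
t: 6.3
tcp_pos: [0.5915, -0.0777, 0.0335]
tool_rot: [-0.024, 1.0, -0.0, 0.0]
force: [-0.6, 0.7, -1.1]
finger_gap: 0.287
gripper_force: 39.6
```

Request:
{"method": "drive_tool", "body": {"deltas": [[[0, 0, 1, 0], [0, 0, 2, 0], [0, 0, 3, 0], [0, 0, 3, 0], [0, 0, 3, 0]]]}}

```text
t: 6.72
tcp_pos: [0.5915, -0.0777, 0.0305]
tool_rot: [-0.024, 1.0, -0.0, 0.0]
force: [-0.3, -0.3, 0.3]
finger_gap: 0.285
gripper_force: 39.9
```

Request:
{"method": "drive_tool", "body": {"deltas": [[[0, 0, 1, 0], [0, 0, 1, 0], [0, 0, 1, 0], [0, 0, 1, 0]]], "jaw": 50}}

```text
t: 7.05
tcp_pos: [0.5914, -0.0777, 0.0293]
tool_rot: [-0.024, 1.0, -0.0, 0.0]
force: [-0.2, 0.3, 0.3]
finger_gap: 0.59
gripper_force: 0.0
```

Request:
{"method": "drive_tool", "body": {"deltas": [[[0, 0, -20, 0], [0, 0, -50, 0], [0, 0, -85, 0], [0, 0, -125, 0], [0, 0, -165, 0]]]}}

```text
t: 7.47
tcp_pos: [0.5907, -0.0774, 0.1955]
tool_rot: [-0.024, 1.0, 0.0, -0.001]
force: [1.1, 0.3, 0.1]
finger_gap: 0.586
gripper_force: 0.0
```

Run:
```python
from h import *
plan((.513,-.335,.20,2.7),(.513,-.335,.113,2.7),(.513,-.335,.21,2.7),(.588,.06,.21,2.7))
```

```text
[90.0, -253.5, -4.5] 1.572
[0.0, 0.0, 87.0] 0.0
[0.0, 0.0, -97.0] 0.0
[391.0, 93.5, -0.0] 0.0
```

Request:
{"method": "drive_tool", "body": {"deltas": [[[9, -25, -1, 0.12], [18, -50, -2, 0.24], [27, -75, -3, 0.36], [36, -100, -4, 0.48], [40, -115, -4, 0.6]]]}}

```text
t: 7.88
tcp_pos: [0.5562, -0.1968, 0.1988]
tool_rot: [0.276, 0.961, -0.001, 0.0]
force: [0.3, 0.5, -0.1]
finger_gap: 0.584
gripper_force: 0.0
```

Request:
{"method": "drive_tool", "body": {"deltas": [[[0, 0, 0, 0.12], [0, 0, 0, 0.24], [0, 0, 0, 0.36], [0, 0, 0, 0.48], [0, 0, 0, 0.6]]]}}

```text
t: 8.3
tcp_pos: [0.5567, -0.1945, 0.1983]
tool_rot: [0.547, 0.837, 0.0, -0.0]
force: [0.1, 0.0, -0.5]
finger_gap: 0.586
gripper_force: 0.0
```

Request:
{"method": "drive_tool", "body": {"deltas": [[[0, 0, 0, 0.12], [0, 0, 0, 0.24], [0, 0, 0, 0.36], [0, 0, 0, 0.37], [0, 0, 0, 0.37]]]}}

```text
t: 8.72
tcp_pos: [0.5568, -0.1944, 0.1983]
tool_rot: [0.689, 0.725, -0.0, -0.0]
force: [-0.4, 0.3, -0.2]
finger_gap: 0.58
gripper_force: 0.0
```

Run:
```python
from h import *
print(manip.sense()["tcp_pos"])
plan((.513,-.335,.20,2.7))
```

```text
[ 0.55682483 -0.19435348  0.19827551]
[-138.2, -51.0, -1.7] 0.004
```

Request:
{"method": "drive_tool", "body": {"deltas": [[[-30, -11, 0, 0], [-65, -24, 0, 0], [-105, -38, 0, 0], [-138, -51, 0, 0], [-138, -51, 0, 0]]]}}

```text
t: 9.13
tcp_pos: [0.5114, -0.342, 0.1986]
tool_rot: [0.691, 0.723, -0.002, 0.002]
force: [0.0, -0.3, 0.8]
finger_gap: 0.585
gripper_force: 0.0
```

Request:
{"method": "drive_tool", "body": {"deltas": [[[0, 0, 0, 0], [0, 0, 0, 0]]]}}

```text
t: 9.3
tcp_pos: [0.5124, -0.3343, 0.1981]
tool_rot: [0.689, 0.724, 0.0, -0.001]
force: [-0.3, 0.6, -0.4]
finger_gap: 0.583
gripper_force: 0.0
```

Run:
```python
from h import *
s=manip.sense(); M=vision.camera_model("wrist"); im=vision.snapshot("wrist")[:,:,::-1]
np.save("w4.npy",M,allow_pickle=True); cv2.imwrite("pics/w4.png",im)
print(s["tcp_pos"],proj("w",[(.5137,-.3345,.137)],M)); plan((.513,-.335,.113,2.7))
```

```text
[ 0.51244321 -0.33426046  0.19805739] [[280.16459978 239.07526415]]
[-1.5, 0.2, 85.1] 0.004
```

View pics/w4.png

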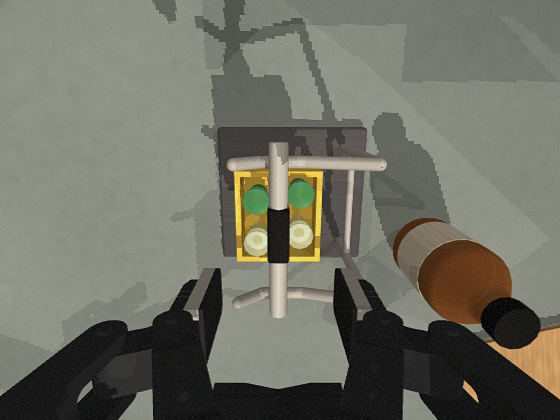

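The wrist view shows the grip at (278,236) against a predicted (280,239), centred between the fingers. I'll descend and grip.

Request:
{"method": "drive_tool", "body": {"deltas": [[[-1, 0, 15, 0], [-1, 0, 35, 0], [-1, 0, 55, 0], [-1, 0, 70, 0], [-1, 0, 75, 0]]]}}

```text
t: 9.77
tcp_pos: [0.5121, -0.3326, 0.1209]
tool_rot: [0.688, 0.725, 0.0, -0.003]
force: [-0.3, -0.3, -0.2]
finger_gap: 0.584
gripper_force: 0.0
```

Request:
{"method": "drive_tool", "body": {"deltas": [[[0, 0, 4, 0], [0, 0, 8, 0], [0, 0, 9, 0], [0, 0, 9, 0]]]}}

```text
t: 10.1
tcp_pos: [0.5132, -0.3357, 0.1148]
tool_rot: [0.689, 0.724, -0.0, 0.0]
force: [-0.1, -0.1, -0.4]
finger_gap: 0.585
gripper_force: 0.0
```

Request:
{"method": "drive_tool", "body": {"deltas": [[[0, 0, 0, 0], [0, 0, 0, 0], [0, 0, 0, 0], [0, 0, 0, 0], [0, 0, 0, 0]]], "jaw": 2, "force": 40}}

```text
t: 10.52
tcp_pos: [0.5131, -0.336, 0.1149]
tool_rot: [0.69, 0.724, -0.0, 0.001]
force: [0.2, 0.7, 2.9]
finger_gap: 0.153
gripper_force: 41.3
```

Request:
{"method": "drive_tool", "body": {"deltas": [[[0, 0, -4, 0], [0, 0, -10, 0], [0, 0, -18, 0], [0, 0, -28, 0], [0, 0, -38, 0]]]}}

```text
t: 10.93
tcp_pos: [0.5128, -0.3357, 0.1533]
tool_rot: [0.69, 0.724, 0.0, -0.0]
force: [0.1, -0.5, -1.7]
finger_gap: 0.156
gripper_force: 40.7
```

Request:
{"method": "drive_tool", "body": {"deltas": [[[0, 0, -12, 0], [0, 0, -28, 0], [0, 0, -48, 0], [0, 0, -68, 0], [0, 0, -80, 0]]]}}

```text
t: 11.35
tcp_pos: [0.5136, -0.3365, 0.2357]
tool_rot: [0.69, 0.724, 0.0, 0.002]
force: [0.3, -0.0, -1.5]
finger_gap: 0.155
gripper_force: 40.8
```

Request:
{"method": "drive_tool", "body": {"deltas": [[[8, 2, 0, 0], [22, 5, 0, 0], [42, 9, 0, 0], [65, 15, 0, 0], [90, 20, 0, 0]]]}}

```text
t: 11.77
tcp_pos: [0.5276, -0.2425, 0.231]
tool_rot: [0.69, 0.724, 0.0, -0.002]
force: [0.7, -0.5, -1.7]
finger_gap: 0.152
gripper_force: 40.7
```

Request:
{"method": "drive_tool", "body": {"deltas": [[[25, 6, 0, 0], [50, 12, 0, 0], [75, 18, 0, 0], [100, 23, 0, 0], [125, 29, 0, 0]]]}}

```text
t: 12.18
tcp_pos: [0.5497, -0.1154, 0.2309]
tool_rot: [0.689, 0.724, -0.0, -0.002]
force: [0.6, 0.9, -1.9]
finger_gap: 0.158
gripper_force: 40.8
```

Request:
{"method": "drive_tool", "body": {"deltas": [[[25, 6, 0, 0], [50, 12, 0, 0], [75, 18, 0, 0], [98, 23, 0, 0], [118, 28, 0, 0]]]}}

```text
t: 12.6
tcp_pos: [0.5715, 0.004, 0.2309]
tool_rot: [0.689, 0.725, -0.001, -0.002]
force: [1.2, -0.1, -1.8]
finger_gap: 0.155
gripper_force: 40.8
```

Request:
{"method": "drive_tool", "body": {"deltas": [[[18, 4, 0, 0], [32, 7, 0, 0], [44, 9, 0, 0], [50, 11, 0, 0], [50, 11, 0, 0]]]}}

```text
t: 13.02
tcp_pos: [0.5813, 0.0529, 0.2317]
tool_rot: [0.689, 0.725, -0.0, -0.001]
force: [0.4, 0.3, -1.4]
finger_gap: 0.156
gripper_force: 40.8
```

Run:
```python
from h import *
s=manip.sense(); M=vision.camera_model("wrist"); im=vision.snapshot("wrist")[:,:,::-1]
cv2.imwrite("pics/w5.png",im); print(s["tcp_pos"],s["force"],s["finger_gap"])
plan((.586,.061,.0785,2.7))
```

```text
[0.58125184 0.05294637 0.23165577] [ 0.40807159  0.25567357 -1.3990221 ] 0.15628820985678474
[8.9, 5.1, 153.3] 0.003
```

View pics/w5.png

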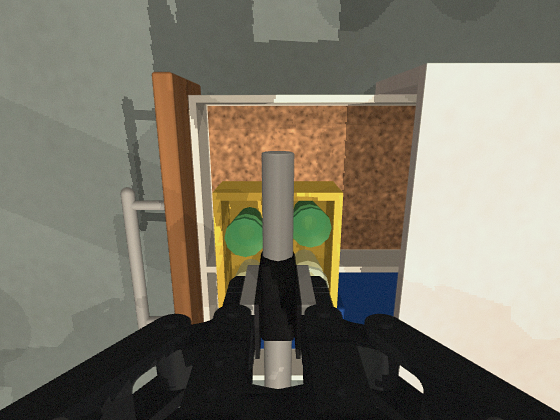

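The basket hangs upright over the cork bay, and its bar is parallel to the drawer front. I'll make a small correction and lower it.

Request:
{"method": "drive_tool", "body": {"deltas": [[[4, 2, 10, 0], [9, 5, 30, 0], [9, 5, 52, 0], [9, 5, 74, 0], [9, 5, 92, 0]]]}}

```text
t: 13.48
tcp_pos: [0.5857, 0.0596, 0.1382]
tool_rot: [0.69, 0.724, -0.001, -0.001]
force: [0.4, -0.4, -1.9]
finger_gap: 0.156
gripper_force: 40.7
```

Request:
{"method": "drive_tool", "body": {"deltas": [[[0, 0, 14, 0], [0, 0, 28, 0], [0, 0, 40, 0], [0, 0, 48, 0], [0, 0, 52, 0]]]}}

```text
t: 13.9
tcp_pos: [0.5858, 0.0599, 0.0867]
tool_rot: [0.69, 0.724, -0.001, -0.001]
force: [-0.3, -0.7, -2.1]
finger_gap: 0.154
gripper_force: 40.7
```

Request:
{"method": "drive_tool", "body": {"deltas": [[[0, 0, 2, 0], [0, 0, 3, 0], [0, 0, 5, 0], [0, 0, 6, 0], [0, 0, 6, 0]]]}}

```text
t: 14.32
tcp_pos: [0.5867, 0.0604, 0.0827]
tool_rot: [0.69, 0.724, 0.0, 0.0]
force: [0.5, -0.5, -2.1]
finger_gap: 0.154
gripper_force: 40.7
```

Request:
{"method": "drive_tool", "body": {"deltas": [[[0, 0, 1, 0], [0, 0, 2, 0], [0, 0, 3, 0], [0, 0, 4, 0], [0, 0, 4, 0]]]}}

```text
t: 14.73
tcp_pos: [0.5866, 0.0604, 0.0783]
tool_rot: [0.69, 0.724, 0.0, 0.0]
force: [0.4, -0.8, -0.9]
finger_gap: 0.155
gripper_force: 40.8
```

Request:
{"method": "drive_tool", "body": {"deltas": [[[0, 0, 1, 0], [0, 0, 1, 0], [0, 0, 1, 0]]]}}

```text
t: 14.98
tcp_pos: [0.5872, 0.0604, 0.0782]
tool_rot: [0.69, 0.724, 0.001, 0.001]
force: [0.2, 1.1, 5.2]
finger_gap: 0.155
gripper_force: 41.7
```

Force reads +5.2 N, so the basket is on the floor. Release and withdraw.

Request:
{"method": "drive_tool", "body": {"deltas": [[[0, 0, -1, 0], [0, 0, -1, 0], [0, 0, -1, 0], [0, 0, -1, 0]]], "jaw": 40}}

```text
t: 15.32
tcp_pos: [0.5863, 0.0603, 0.078]
tool_rot: [0.69, 0.724, -0.0, -0.0]
force: [0.1, 0.9, -0.2]
finger_gap: 0.47
gripper_force: 0.0
```

Request:
{"method": "drive_tool", "body": {"deltas": [[[0, 0, -15, 0], [0, 0, -40, 0], [0, 0, -75, 0], [0, 0, -115, 0], [0, 0, -140, 0]]]}}

```text
t: 15.73
tcp_pos: [0.5877, 0.0603, 0.2215]
tool_rot: [0.69, 0.724, 0.001, 0.001]
force: [1.9, -0.8, 0.8]
finger_gap: 0.468
gripper_force: 0.0
```

Request:
{"method": "drive_tool", "body": {"deltas": [[[0, -40, 0, -0.12], [-10, -80, 0, -0.24], [-20, -120, 0, -0.36], [-30, -160, 0, -0.48], [-40, -195, 0, -0.6]]], "jaw": 0}}

```text
t: 16.15
tcp_pos: [0.3906, 0.011, 0.2181]
tool_rot: [0.442, 0.897, -0.0, -0.001]
force: [0.2, -1.0, 0.9]
finger_gap: 0.0
gripper_force: 0.0
```

Request:
{"method": "drive_tool", "body": {"deltas": [[[0, 0, 0, -0.12], [0, 0, 0, -0.24], [0, 0, 0, -0.36], [0, 0, 0, -0.48], [0, 0, 0, -0.6]]]}}

```text
t: 16.57
tcp_pos: [0.3935, 0.0107, 0.2184]
tool_rot: [0.157, 0.988, -0.0, 0.0]
force: [0.3, -0.1, -0.2]
finger_gap: -0.0
gripper_force: 0.0
```

Request:
{"method": "drive_tool", "body": {"deltas": [[[0, 0, 0, -0.12], [0, 0, 0, -0.24], [0, 0, 0, -0.36], [0, 0, 0, -0.37], [0, 0, 0, -0.37]]]}}

```text
t: 16.98
tcp_pos: [0.3936, 0.0108, 0.2183]
tool_rot: [-0.023, 1.0, 0.0, -0.0]
force: [0.8, -0.4, 1.5]
finger_gap: -0.002
gripper_force: 0.0
```

Run:
```python
from h import *
s=manip.sense(); print(s["t"],s["tcp_pos"],s["finger_gap"],s["force"])
a=cv2.resize(vision.snapshot("top")[170:310,180:360,::-1],(540,420),interpolation=cv2.INTER_CUBIC)
cv2.imwrite("pics/t6.png",a)
plan((.425,-.009,.2,92.7),(.425,-.009,.074,92.7),(.64,.001,.074,92.7))
```

```text
16.9833 [0.39359123 0.01083526 0.21826149] -0.0017657684098472317 [ 0.80006143 -0.36038365  1.45703719]
[-30.4, -21.2, 18.3] -0.002
[0.0, 0.0, 126.0] 0.0
[-215.2, -0.1, -0.0] 0.0
```

View pics/t6.png

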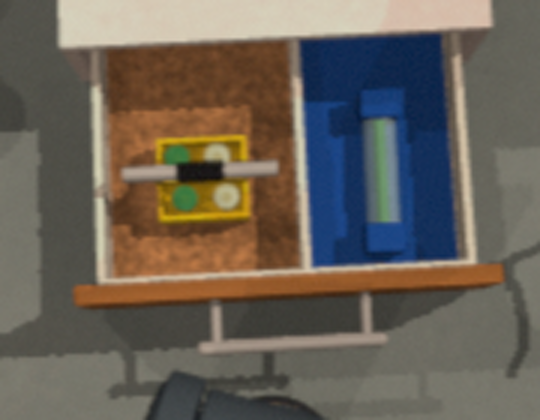

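Both items are in place: the basket stands upright at (200,178) and the condenser lies flat at (383,170). Now I'll come down in front of the handle and push.

Request:
{"method": "drive_tool", "body": {"deltas": [[[-10, -8, 20, 0], [-20, -16, 50, 0], [-28, -21, 85, 0], [-28, -21, 120, 0], [-28, -21, 144, 0]]]}}

```text
t: 17.45
tcp_pos: [0.4228, -0.0091, 0.0721]
tool_rot: [-0.023, 1.0, 0.0, -0.0]
force: [-0.3, -0.4, -0.2]
finger_gap: 0.0
gripper_force: 0.0
```

Request:
{"method": "drive_tool", "body": {"deltas": [[[-4, 0, 0, 0], [-8, 0, 0, 0], [-14, 0, 0, 0], [-20, 0, 0, 0], [-27, 0, 0, 0]]]}}

```text
t: 17.87
tcp_pos: [0.4505, -0.0075, 0.0759]
tool_rot: [-0.024, 1.0, -0.0, 0.001]
force: [-1.8, -1.3, 1.1]
finger_gap: -0.003
gripper_force: 0.8
```

Request:
{"method": "drive_tool", "body": {"deltas": [[[-8, 0, 0, 0], [-16, 0, 0, 0], [-24, 0, 0, 0], [-32, 0, 0, 0], [-40, 0, 0, 0]]]}}

```text
t: 18.28
tcp_pos: [0.4906, -0.0055, 0.0745]
tool_rot: [-0.024, 1.0, -0.0, 0.0]
force: [-1.0, 0.5, 0.6]
finger_gap: -0.001
gripper_force: 0.7
```

Pushing at about 0.1 m/s; the drag force is consistent.

Request:
{"method": "drive_tool", "body": {"deltas": [[[-9, 0, 0, 0], [-18, 0, 0, 0], [-27, 0, 0, 0], [-36, 0, 0, 0], [-45, 0, 0, 0]]]}}

```text
t: 18.7
tcp_pos: [0.5354, -0.0032, 0.0742]
tool_rot: [-0.024, 1.0, 0.0, -0.0]
force: [-1.5, 0.3, 0.4]
finger_gap: 0.0
gripper_force: 0.7
```

Request:
{"method": "drive_tool", "body": {"deltas": [[[-9, 0, 0, 0], [-18, 0, 0, 0], [-27, 0, 0, 0], [-35, 0, 0, 0], [-42, 0, 0, 0]]]}}

```text
t: 19.12
tcp_pos: [0.5776, -0.0014, 0.0742]
tool_rot: [-0.024, 1.0, -0.0, 0.0]
force: [-1.7, 1.1, -0.0]
finger_gap: 0.002
gripper_force: 0.7
```

Request:
{"method": "drive_tool", "body": {"deltas": [[[-5, 0, 0, 0], [-10, 0, 0, 0], [-15, 0, 0, 0], [-19, 0, 0, 0], [-23, 0, 0, 0]]]}}

```text
t: 19.53
tcp_pos: [0.5997, -0.0003, 0.0743]
tool_rot: [-0.024, 1.0, -0.0, -0.0]
force: [-1.5, -0.4, -0.1]
finger_gap: 0.004
gripper_force: 0.6
```

Request:
{"method": "drive_tool", "body": {"deltas": [[[-4, 0, 0, 0], [-8, 0, 0, 0], [-11, 0, 0, 0], [-14, 0, 0, 0], [-17, 0, 0, 0]]]}}

```text
t: 19.95
tcp_pos: [0.6166, 0.0005, 0.0743]
tool_rot: [-0.024, 1.0, -0.0, -0.0]
force: [-2.5, -0.7, -0.2]
finger_gap: 0.003
gripper_force: 3.2
```

Request:
{"method": "drive_tool", "body": {"deltas": [[[-2, 0, 0, 0], [-4, 0, 0, 0], [-6, 0, 0, 0], [-8, 0, 0, 0], [-9, 0, 0, 0]]]}}

```text
t: 20.37
tcp_pos: [0.6165, 0.0007, 0.0742]
tool_rot: [-0.025, 1.0, 0.0, -0.01]
force: [-18.4, -4.8, 16.6]
finger_gap: -0.0
gripper_force: 9.9
```

It has hit a hard stop (18 N, well above the 5 N catch) at the predicted shut position. I'll back off and check.

Request:
{"method": "drive_tool", "body": {"deltas": [[[6, 0, 0, 0], [15, 0, 0, 0], [35, 0, 0, 0], [65, 0, 0, 0], [95, 0, 0, 0]]]}}

```text
t: 20.78
tcp_pos: [0.5313, -0.0038, 0.0746]
tool_rot: [-0.024, 1.0, -0.0, 0.002]
force: [0.2, 0.7, -0.9]
finger_gap: -0.0
gripper_force: 0.0
```

Request:
{"method": "drive_tool", "body": {"deltas": [[[20, 0, -20, 0], [40, 0, -50, 0], [60, 0, -85, 0], [80, 0, -120, 0], [80, 0, -120, 0]]]}}

```text
t: 21.2
tcp_pos: [0.4505, -0.0076, 0.1994]
tool_rot: [-0.024, 1.0, -0.001, 0.004]
force: [0.5, -0.5, -0.3]
finger_gap: -0.003
gripper_force: 0.0
```

Run:
```python
from h import *
print(manip.sense()["tcp_pos"])
cv2.imwrite("pics/t7.png",cv2.resize(vision.snapshot("top")[120:300,90:470,::-1],(760,360),interpolation=cv2.INTER_CUBIC))
c=np.array([.6842,.0039]);ex=np.array([.9989,.0471])
for n,d,z in(("panel outer top",-.015,.11),("handle",-.05,.092),("handle 10 open",-.06,.092)):
    print(n,(proj("top",[[*(c+d*ex),z]])-[90,120])*2)
```

```text
[ 0.45050564 -0.00757261  0.1994383 ]
panel outer top [[364.74146588 139.70169797]]
handle [[366.02685657 173.16359947]]
handle 10 open [[366.44860312 181.84841875]]
```

View pics/t7.png

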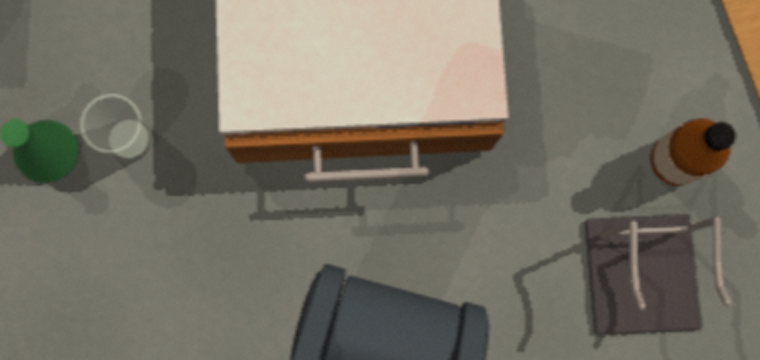

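The handle is at (366,174), against 173.2 expected when shut and 181.8 when 10 mm open, so the drawer is seated. The bottle, beaker and flask look undisturbed.

```bash
python3 -c "
from station import manip
print(manip.sign_off())"
```

```text
the job is handed in; nothing more can be done
None
```

I handed the job in at about 21 s of the 72 s allowed: the basket is upright in the wide cork bay, the condenser is flat in the narrow blue bay, and the drawer is pushed home past its catch. The last picture shows the handle at its shut position and the bottle, beaker and flask undisturbed; no verdict was returned.

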